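# Open the sugar-ball shaker to its largest hole

### The arm

A 6-joint arm with a two-finger parallel gripper is mounted at the origin on a cart in front of the work surface, level with it; the furniture and walls round the work are solid. World frame = base frame: x ahead of the robot, y to its left, z up, the work surface at z = 0. Lengths are in m, angles in rad, forces in N, time in s.
With the tool pointing down it reaches from about 0.275 to 0.725 m from the base axis. Payload 5.6 kg.
Tool frame: the origin (TCP) lies on the front face of the gripper's body, between the roots of the fingers; the fingertips stand 73 mm ahead of it and the grasp point (between the pads) lies 54 mm ahead of it; y points along the fingers, z is the direction in which the jaws open and shut, and the axes are right-handed (so a half turn about y gives the same grasp; the last joint's range is limited). The gripper opens to 85 mm and grips with 20 to 120 N. Pads are 22 mm wide; open, the fingers measure 114 mm over their backs; the gripper's body (76 mm by 85 mm) begins 54 mm behind the grasp point. The pads swing forward as they close: fully open they stand 13 mm farther back than shut.
Start: joints at [-1.003, 0.255, 0.108, 0, -1.424, -0.285], TCP at [0.153, -0.528, 0.304] pointing down, gripper open.
Joint ranges: [-2.95, 2.95], [-1.21, 1.97], [-1.09, 1.5], [-2.87, 1.71], [-2.94, -0.07], [-3.05, 3.05]. Speed limits (rad/s): [2.57, 2.57, 3.14, 3.14, 3.14, 3.14].

### API

Orientations are given as a unit quaternion [x, y, z, w].
In Python, from plant import observe, capture, camera_params, hand_in gives the robot as it stands.
- The arm moves only by the tool apply_moves, never from a script. Its arguments are lists of equal length, an entry for each row: "offset": the shift along the world's x, y, z in m, a list of three; "twist": the turn, a rotation vector about the world's x, y, z in rad, a list of three; "fingers": the closure, from 0 (fully open) to 1 (shut). In form: {"offset": [[x, y, z], ...], "twist": [[rx, ry, rz], ...], "fingers": [fingers, ...]}. A call has 1 to 10 rows; each row shifts and turns the commanded pose from where the row before left it; what a row does not reach is not made up. A row lasts 1/12 s, in which the tool goes at most 41.7 mm and 7.16 degrees, less where a joint would pass 70% of its speed; a pose out of reach is approached as far as the arm can. A call with a gripper value outside its range is refused whole. The fingers move at their own pace and stop on an object; "force" is the grip in N (left out, the last holds). Time passes only in rows, so rows that do not move let the fingers close. It gives the time, the measured TCP pose, the force and the opening at its end, in the units of the state.
- observe(): the state, without advancing time (a new reading comes with each control period).
- capture(name): name is "scene" or "top"; returns the picture (400x640x3 uint8, red, green, blue); there is no depth.
- camera_params(name): a dict with "mtx" (3x3 intrinsics, pixels), "k1" (the pictures are not rectified: a ray, as slopes to the right and down, at radius r is drawn at 1 + k1 r^2 times it, then the intrinsics apply), "extrinsics" (4x4, takes a point from camera to world coordinates). Camera axes: x right, y down, z forward; pixel columns grow to the right and rows downward; lengths in m; the calibration is good to about 2 mm. A picture is of the moment at which its call begins. camera_params takes no time and is no camera call.
- hand_in(): hands the job in, once; it reports no verdict.
The state is a dict: "clock": time; "joints": joint angles; "qvel": joint speeds; "joint_efforts": joint torques, N m; "position": TCP position; "eef_rot": TCP orientation; "force": force on the tool from outside, world axes, zero at the start; "torque": the same for the moment, N m; "finger_gap": opening from 0.0 (shut) to 1.0 (fully open).
Only numpy, scipy, OpenCV 4.12 (cv2) and the standard library are available. Lean on these libraries where they do the work, as an engineer would, in place of code of your own. Each camera call takes 0.05 s, during which the arm holds its last target. There are 200 camera calls.

### The job

I am about to shake sugar balls over a dessert: please turn the dial lid of the shaker with the red sugar balls until its largest opening stands at the white pouring spout, then let go. Do not turn the dial of the blue shaker.

Things in the scene. Friction and masses are not known exactly. Their poses are not given: they have to be found in the camera images.
- red_dial_grip (a point): Red dial lid of the shaker with red sugar balls: disc 68 mm across, top face 112.5 mm above the worktop; across its middle an upright grip bar 34 mm long, 14 mm thick, 26 mm tall. Largest of its three black openings (12, 8, 4 mm, white rims) lies 25.5 mm from the axis off one bar end. Point: on the axis, 126.5 mm up, turning with the dial; x along the bar, the largest opening toward -x; z up.
- red_dial (a joint): Turn of the red dial on its shaker, rad, positive counter-clockwise from above; 0 = largest opening exactly at the spout. Range -0.35 to 2.6, light even friction (0.04 N m), no clicks or spring; stays where left. Starts at 0.7 to 1.45, so it must be turned clockwise by that much. The shaker (92 mm square wooden foot, 76 mm white lid collar) is fixed to the worktop; only the dial turns.
- red_shaker_spout (a point): White pouring spout of the red shaker: a lip 20 mm wide with a grey groove, jutting out of the fixed white collar below the dial. The point lies on the lip's top, 45 mm from the dial's axis, 106 mm above the worktop. It does not move.
- blue_dial_hole (a point): Centre of the largest opening (12 mm) in the blue dial lid of the other shaker, which is the same but for its blue dial and blue sugar balls; 25.5 mm from its dial's axis, 112.5 mm above the worktop. That dial turns just as easily and must be left as it is.

How it is judged:
By the outcome, as a careful person would: the job done as asked, in the order asked, and still so for the second after the job is handed in, with the robot touching nothing.
It also fails if it takes over 37 s, if anything falls off the work surface, if the arm or the gripper's body presses on something with over 40 N, if the wrist force passes 120 N, or if a joint passes its speed limit or range.

## Working session

There is one attempt and no reset: what is moved stays moved. The work goes in short steps, Python scripts to look and compute and a tool call to move; the robot and the scene stay as the last step left them, time stands still between calls to the robot, and variables do not carry over. Pictures are saved under pics/ and viewed, about 8 in all and at most 12, crops included, and the job is handed in when it is done.

Besides the shell and the picture viewer there is one more tool, called after "Emit:" as name(argument=value, ...), one argument or row to a line, values as JSON. apply_moves: Moves the arm, as the interface text tells. Its arguments: {"type":"object","properties":{"offset":{"type":"array"},"twist":{"type":"array"},"fingers":{"type":"array"},"force":{"type":"number"}},"required":["offset","twist","fingers"]}

```bash
mkdir -p pics; ls
python3 - <<'E'
from plant import *
import cv2
for n in("scene","top"):
    im=capture(n); cv2.imwrite(f"pics/{n}0.png",im[:,:,::-1]); print(n,camera_params(n))
print(observe())
E
```

```text
pics
scene {'mtx': array([[492.98268448,   0.        , 323.57914645],
       [  0.        , 492.98268448, 197.29212805],
       [  0.        ,   0.        ,   1.        ]]), 'k1': -0.08012955804363314, 'extrinsics': array([[-0.81814047, -0.3184278 ,  0.47880048,  0.04388628],
       [-0.57499887,  0.44618247, -0.68578241,  0.58641877],
       [ 0.0047398 , -0.83637608, -0.54813556,  0.62690324],
       [ 0.        ,  0.        ,  0.        ,  1.        ]])}
top {'mtx': array([[371.74835192,   0.        , 321.68249342],
       [  0.        , 371.74835192, 202.8416773 ],
       [  0.        ,   0.        ,   1.        ]]), 'k1': -0.02983259394218208, 'extrinsics': array([[ 0.01922669, -0.99591482,  0.08822698,  0.38252083],
       [-0.99954617, -0.02119329, -0.02140772,  0.00288566],
       [ 0.02319009, -0.08777534, -0.99587033,  1.00761246],
       [ 0.        ,  0.        ,  0.        ,  1.        ]])}
{'clock': 0.1, 'joints': array([-1.00341333e+00,  2.55701634e-01,  1.07133230e-01, -3.80066008e-04,
       -1.42391462e+00, -2.84623654e-01]), 'qvel': array([-0.00125921, -0.00330489,  0.00423576,  0.00120669, -0.00096458,
        0.00018146]), 'joint_efforts': array([-3.64248830e-03, -3.87601125e+01,  2.38472593e+01,  5.37799940e+00,
       -3.87771288e-03, -1.48395839e-05]), 'position': array([ 0.15342334, -0.5278385 ,  0.30308499]), 'eef_rot': array([-0.69945621, -0.0994928 ,  0.09974359,  0.70065213]), 'force': array([-0.32729529,  0.26073157, -0.56380527]), 'torque': array([ 0.00658279, -0.02671496,  0.05269413]), 'finger_gap': 1.0008753941622142}
```

View pics/scene0.png

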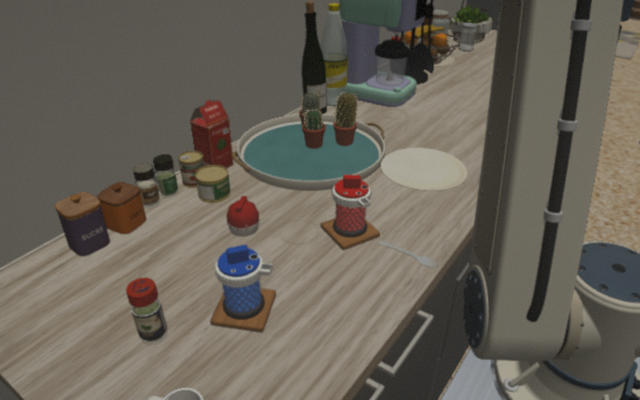

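View pics/top0.png

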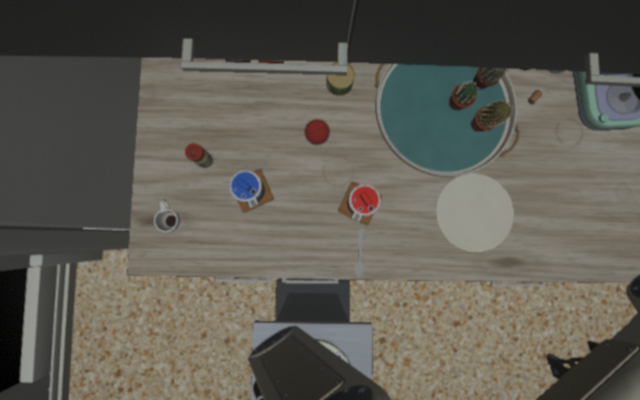

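The scene view shows the red dial near (351,190) with its spout near (366,202). In the top view the red dial is near (365,201) with its spout near (356,216), and the blue dial is near (245,186).

```bash
cat > h.py <<'E'
import numpy as np,cv2
from plant import *
def ray(n,px):
    c=camera_params(n);M=c["mtx"];px=np.atleast_2d(px).astype(float)
    d=(px-M[:2,2])/M[0,0];u=d.copy()
    for _ in range(20): u=d/(1+c["k1"]*(u**2).sum(1,keepdims=True))
    E=c["extrinsics"];return E[:3,3],np.c_[u,np.ones(len(u))]@E[:3,:3].T
def plane(n,px,z):
    o,d=ray(n,px);return o+d*((z-o[2])/d[:,2])[:,None]
def proj(n,P):
    c=camera_params(n);E=c["extrinsics"];q=(np.atleast_2d(P)-E[:3,3])@E[:3,:3];u=q[:,:2]/q[:,2:]
    return u*(1+c["k1"]*(u**2).sum(1,keepdims=True))*c["mtx"][0,0]+c["mtx"][:2,2]
def crop(n,im,x,y,w,h,s): 
    return cv2.resize(im[y:y+h,x:x+w,::-1],None,fx=s,fy=s,interpolation=cv2.INTER_CUBIC)
def redmask(im,x,y,w,h):
    m=np.zeros(im.shape[:2],bool);i=im.astype(int)
    m[y:y+h,x:x+w]=((i[...,0]>90)&(i[...,0]>2*i[...,1])&(i[...,0]>2*i[...,2]))[y:y+h,x:x+w];return m
E
python3 - <<'E'
from h import *
t=cv2.imread("pics/top0.png")[:,:,::-1];s=cv2.imread("pics/scene0.png")[:,:,::-1]
a=crop("top",t,335,175,60,60,7);b=crop("scene",s,320,165,60,60,7)
cv2.imwrite("pics/c0.png",np.uint8(np.clip(np.hstack([a,b[:420]])[:, :800].astype(float)*1.3,0,255)))
m=redmask(t,340,175,50,50);p=np.argwhere(m)[:,::-1];print(m.sum(),p.min(0),p.max(0),p.mean(0))
(c,wh,an)=cv2.minAreaRect(p.astype(np.float32));e=cv2.minEnclosingCircle(p.astype(np.float32));print(c,wh,an,e)
print(plane("top",[e[0],p.mean(0)],.1125))
E
```

```text
459 [352 187] [377 212] [364.5708061  198.33115468]
(364.5000305175781, 199.00001525878906) (24.748737335205078, 24.748737335205078) 45.0 ((364.515625, 199.40625), 12.83655834197998)
[[ 0.47240351 -0.12016812  0.1125    ]
 [ 0.47502902 -0.12027894  0.1125    ]]
```

View pics/c0.png

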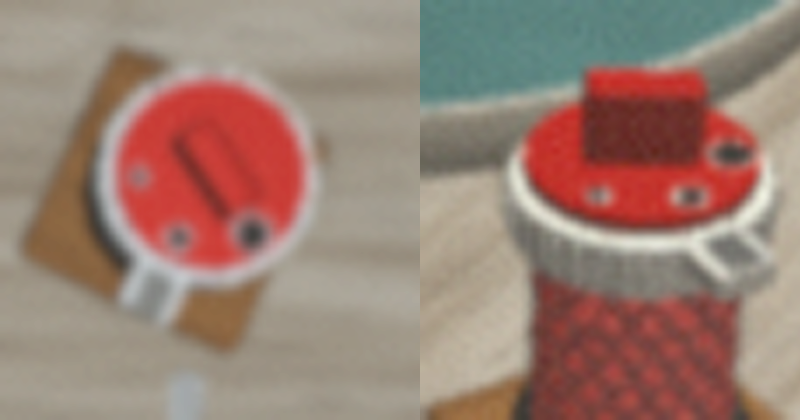

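```bash
cat >> h.py <<'E'
def ell(n,im,x,y,w,h,z=.1125):
    m=redmask(im,x,y,w,h).astype(np.uint8)
    c=max(cv2.findContours(m,0,1)[0],key=cv2.contourArea);return m,cv2.convexHull(c)
E
python3 - <<'E'
from h import *
f=lambda x,y,ox,oy:[(x+.5)/7-.5+ox,(y+.5)/7-.5+oy]
T=[f(252,232,335,175),f(178,237,335,175),f(140,177,335,175)]
h=plane("top",T,.1125);sp=plane("top",[f(152,288,335,175)],.106)[0]
c=plane("top",[[364.5,199.4]],.1125)[0]
S=[f(312,152,320,165),f(271,196,320,165),f(179,195,320,165)]
hs=plane("scene",S,.1125);sps=plane("scene",[f(320,250,320,165)],.106)[0]
# disc hull in scene: boundary points, fit circle on plane, using lower half + sides
im=cv2.imread("pics/scene0.png")[:,:,::-1]
cs=plane("scene",[f(222,162,320,165)],.1125)[0]
for n,c,h,sp in(("top",c,h,sp),("scene",cs,hs,sps)):
    d=h-c;s=sp-c
    print(n,c,np.hypot(*d[:,:2].T),np.hypot(*s[:2]),'ang',np.arctan2(d[:,1],d[:,0]),np.arctan2(s[1],s[0]))
    # circumcentre of holes (25.5 radius)
    from scipy.optimize import least_squares
    r=least_squares(lambda q:np.hypot(*(h[:,:2]-q).T)-.0255,c[:2]);print(r.x,r.fun)
    d=h[:,:2]-r.x;s=sp[:2]-r.x
    print('ang',np.arctan2(d[:,1],d[:,0]),np.arctan2(s[1],s[0]),np.hypot(*s))
print(h, sps)
E
```

```text
top [ 0.47241793 -0.12012992  0.1125    ] [0.02491408 0.02465788 0.02420583] 0.04390530006435825 ang [-2.49789209  2.69122731  1.63837764] 2.6990268957409587
[ 0.473331   -0.12099449] [-0.00034389  0.00035906 -0.00035545]
ang [-2.54718604  2.67649674  1.67229232] 2.6903744673918006 0.04510235300436939
scene [ 0.46866784 -0.11682934  0.1125    ] [0.02623574 0.02168249 0.02141162] 0.04295965187690913 ang [-2.31759877  2.81031128  1.54856507] 2.8159051876466177
[ 0.471205   -0.12079703] [-4.13308028e-05  4.04479413e-05 -4.24061235e-05]
ang [-2.49757112  2.69546723  1.65185066] 2.752786624900306 0.04672598141404889
[[ 0.45084601 -0.13608283  0.1125    ]
 [ 0.4481643  -0.109777    0.1125    ]
 [ 0.46914381 -0.09542301  0.1125    ]] [ 0.42796653 -0.10308396  0.106     ]
```

Emit:
apply_moves(
  offset=[
    [0.016,0.0204,0],
    [0.016,0.0204,0],
    [0.016,0.0204,0],
    [0.016,0.0204,0],
    [0.016,0.0204,0],
    [0.016,0.0204,0],
    [0.016,0.0204,0],
    [0.016,0.0204,0],
    [0.016,0.0204,0],
    [0.016,0.0204,0],
  ],
  twist=[
    [0,0,0.017],
    [0,0,0.017],
    [0,0,0.017],
    [0,0,0.017],
    [0,0,0.017],
    [0,0,0.017],
    [0,0,0.017],
    [0,0,0.017],
    [0,0,0.017],
    [0,0,0.017],
  ],
  fingers=[0,0,0,0,0,0,0,0,0,0],
  force=25,
)

```text
clock: 0.93
position: [0.3139, -0.3229, 0.3036]
eef_rot: [-0.689, -0.159, 0.159, 0.689]
force: [0.0, 0.3, 0.2]
finger_gap: 1.001
```

Emit:
apply_moves(
  offset=[
    [0.016,0.0204,0],
    [0.016,0.0204,0],
    [0.016,0.0204,0],
    [0.016,0.0204,0],
    [0.016,0.0204,0],
    [0.016,0.0204,0],
    [0.016,0.0204,0],
    [0.016,0.0204,0],
    [0.016,0.0204,0],
    [0.015,0.0194,0],
  ],
  twist=[
    [0,0,0.017],
    [0,0,0.017],
    [0,0,0.017],
    [0,0,0.017],
    [0,0,0.017],
    [0,0,0.017],
    [0,0,0.017],
    [0,0,0.017],
    [0,0,0.017],
    [0,0,0.017],
  ],
  fingers=[0,0,0,0,0,0,0,0,0,0],
)

```text
clock: 1.77
position: [0.473, -0.1198, 0.3035]
eef_rot: [-0.673, -0.217, 0.217, 0.673]
force: [0.4, -1.1, 0.2]
finger_gap: 1.002
```

Run:
```python
from h import *
from scipy.spatial.transform import Rotation as R
o=observe();r=R.from_quat(o["eef_rot"]).as_matrix()
print(o["clock"],o["position"],o["joints"],np.arctan2(r[1,2],r[0,2]),r[:,1])
a=capture("top");b=capture("scene")
cv2.imwrite("pics/c1.png",np.hstack([crop("",a,305,150,100,100,4),crop("",b,300,130,100,100,4)]))
```

```text
1.7667 [ 0.47298211 -0.11982344  0.30349185] [ 7.36775877e-02  1.32335598e-01 -4.65362680e-02 -2.98211411e-04
 -1.39270047e+00 -1.02054676e+00] 2.1946703752117727 [-7.95497897e-04  2.35576296e-04 -9.99999656e-01]
```

View pics/c1.png

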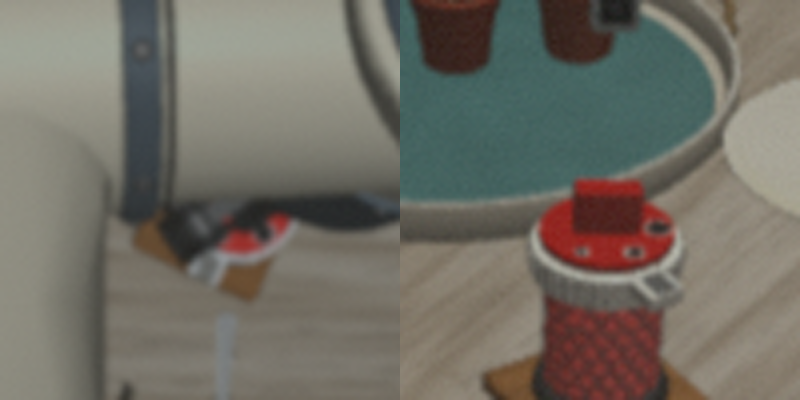

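The scene crop shows the red shaker unobstructed, with its grip bar at (608,205) in the crop. The arm is above it and hides most of it in the top view. Next I descend over the bar.

Emit:
apply_moves(
  offset=[
    [0,0,-0.02],
    [0,0,-0.02],
    [0,0,-0.02],
    [0,0,-0.02],
    [-0.0005,-0.0005,-0.016],
    [0,0,-0.01],
    [0,0,-0.006],
    [0,0,0],
  ],
  twist=[
    [0,0,0],
    [0,0,0],
    [0,0,0],
    [0,0,0],
    [0,0,0],
    [0,0,0],
    [0,0,0],
    [0,0,0],
  ],
  fingers=[0,0,0,0,0,0,0,0],
)

```text
clock: 2.53
position: [0.471, -0.1219, 0.1905]
eef_rot: [-0.673, -0.215, 0.217, 0.674]
force: [-0.4, 1.0, 0.6]
finger_gap: 1.004
```

Run:
```python
from h import *
b=capture("scene")
cv2.imwrite("pics/c2.png",crop("",b,290,110,120,120,5));print(observe()["position"],observe()["force"])
```

```text
[ 0.47164457 -0.12190934  0.19164768] [-0.14061826 -0.07986737  0.17545599]
```

View pics/c2.png

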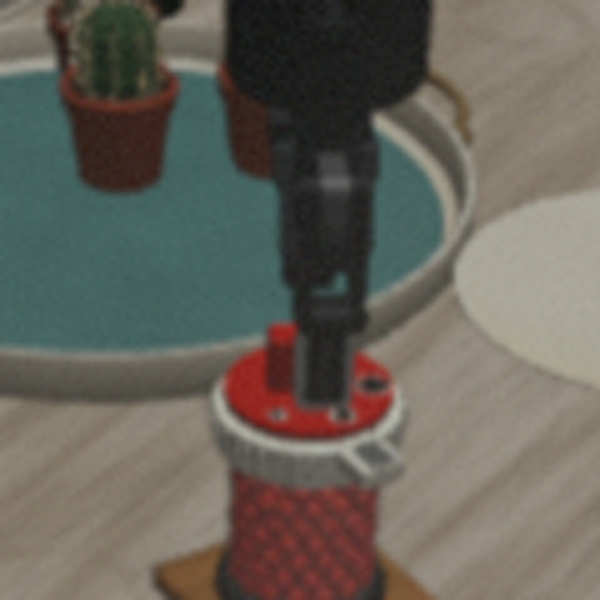

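The fingers straddle the bar, with the near finger at (325,365) in the crop. I'll close gently.

Emit:
apply_moves(
  offset=[
    [0,0,0],
    [0,0,0],
    [0,0,0],
    [0,0,0],
    [0,0,0],
    [0,0,0],
    [0,0,0],
    [0,0,0],
    [0,0,0],
    [0,0,0],
  ],
  twist=[
    [0,0,0],
    [0,0,0],
    [0,0,0],
    [0,0,0],
    [0,0,0],
    [0,0,0],
    [0,0,0],
    [0,0,0],
    [0,0,0],
    [0,0,0],
  ],
  fingers=[0.3,0.5,0.7,0.75,0.8,0.85,0.9,0.95,1,1],
  force=25,
)

```text
clock: 3.42
position: [0.4712, -0.1206, 0.192]
eef_rot: [-0.672, -0.216, 0.217, 0.674]
force: [-4.5, 5.5, 6.0]
finger_gap: 0.16
```

Run:
```python
from h import *
from scipy.spatial.transform import Rotation as R
o=observe();r=R.from_quat(o["eef_rot"]).as_matrix()
print(o["position"],o["force"],o["torque"],o["finger_gap"],np.arctan2(r[1,2],r[0,2]))
```

```text
[ 0.4711851  -0.12061149  0.19202883] [-4.48370661  5.53309988  5.98483639] [ 2.12941926  1.50877018 -0.04046164] 0.16021047901484123 2.193428703162263
```

Emit:
apply_moves(
  offset=[
    [-0.0005,0.0007,0.001],
    [0,0,0],
    [0,0,0],
    [0,0,0],
    [0,0,0],
    [0,0,0],
    [0,0,0],
    [0,0,0],
    [0,0,0],
    [0,0,0],
  ],
  twist=[
    [0,0,-0.05],
    [0,0,-0.1],
    [0,0,-0.1],
    [0,0,-0.1],
    [0,0,-0.1],
    [0,0,-0.1],
    [0,0,-0.1],
    [0,0,-0.1],
    [0,0,-0.1],
    [0,0,-0.1],
  ],
  fingers=[1,1,1,1,1,1,1,1,1,1],
)

```text
clock: 4.25
position: [0.471, -0.1198, 0.1921]
eef_rot: [-0.697, 0.118, -0.116, 0.698]
force: [-0.6, 5.7, -1.4]
finger_gap: 0.155
```

Emit:
apply_moves(
  offset=[
    [0,0,0],
    [0,0,0],
    [0,0,0],
    [0,0,0],
  ],
  twist=[
    [0,0,-0.08],
    [0,0,-0.03],
    [0,0,0],
    [0,0,0],
  ],
  fingers=[1,1,1,1],
)

```text
clock: 4.58
position: [0.471, -0.1198, 0.1921]
eef_rot: [-0.689, 0.154, -0.153, 0.691]
force: [-0.4, 5.0, -1.7]
finger_gap: 0.158
```

Run:
```python
from h import *
from scipy.spatial.transform import Rotation as R
o=observe();r=R.from_quat(o["eef_rot"]).as_matrix()
print(o["position"],o["force"],o["torque"],o["finger_gap"],np.arctan2(r[1,2],r[0,2]))
b=capture("scene")
cv2.imwrite("pics/c3.png",crop("",b,310,160,80,60,8))
```

```text
[ 0.47101469 -0.11976015  0.19211569] [-0.35406217  5.02138563 -1.70230824] [ 1.74836505  0.18421016 -0.02931332] 0.1584084044013759 1.1330375346304844
```

View pics/c3.png

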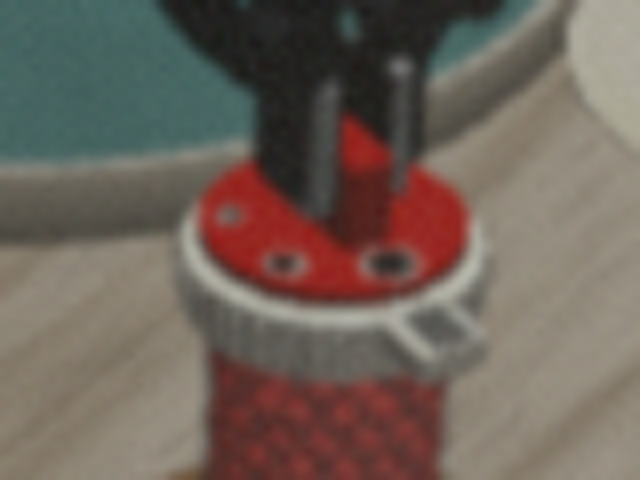

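The largest opening is now at (390,263) in the crop, beside the spout groove at about (440,330). I'll measure the remaining error.

Run:
```python
from h import *
from scipy.optimize import least_squares
f=lambda x,y,s,ox,oy:[(x+.5)/s-.5+ox,(y+.5)/s-.5+oy]
H0=plane("scene",[f(312,152,7,320,165),f(271,196,7,320,165),f(179,195,7,320,165)],.1125)[:,:2]
H1=plane("scene",[f(390,263,8,310,160),f(285,263,8,310,160),f(231,214,8,310,160)],.1125)[:,:2]
H=np.r_[H0,H1]
r=least_squares(lambda q:np.hypot(*(H-q).T)-.0255,[.471,-.12]);q=r.x;print(q,r.fun)
A=lambda P:np.arctan2(P[...,1]-q[1],P[...,0]-q[0])
print(A(H0)%6.283,A(H1)%6.283,(A(H0)-A(H1))%6.283)
# grey-groove / lip outlines: left and right edges of lip, root & tip
E=f
L=plane("scene",[f(388,318,8,310,160),f(432,362,8,310,160),f(440,300,8,310,160),f(485,346,8,310,160),f(440,330,8,310,160)],.106)[:,:2]
print(L,A(L),np.hypot(*(L-q).T)); v=[L[1]-L[0],L[3]-L[2]];print([np.arctan2(a[1],a[0]) for a in v])
print(np.hypot(*(L[0]-L[2])),np.hypot(*(L[1]-L[3])))
for a in np.arange(2.6,2.9,.05): print(round(a,2),((proj("scene",np.r_[q+.045*np.array([np.cos(a),np.sin(a)]),.106])[0]-[310,160])+.5)*8-.5,((proj("scene",np.r_[q+.0255*np.array([np.cos(a),np.sin(a)]),.1125])[0]-[310,160])+.5)*8-.5)
```

```text
[ 0.47125842 -0.12089826] [-5.91374986e-05  1.32409847e-04  6.28547501e-05 -2.45988726e-04
  4.69893939e-05 -1.72454134e-04]
[3.78098614 2.6928038  1.65361303] [2.70485164 1.65711138 0.60544987] [1.07613451 1.03569242 1.04816315]
[[ 0.44100857 -0.09792445]
 [ 0.42263228 -0.08793153]
 [ 0.4349279  -0.11194131]
 [ 0.41589103 -0.10104806]
 [ 0.4281522  -0.10071833]] [2.4920591  2.54581019 2.89987263 2.79734975 2.7037529 ] [0.03798486 0.05874783 0.03741836 0.05881818 0.04759596]
[np.float64(2.6435266539436584), np.float64(2.621851025884374)]
0.01527897583408201 0.014747465324984263
2.6 [417.13354171 329.57477416] [380.99326404 266.13876018]
2.65 [425.37771465 327.37773014] [385.62985399 264.93940008]
2.7 [433.36712876 324.95138532] [390.12942465 263.61359837]
2.75 [441.08050397 322.30310175] [394.4803043  262.16506683]
2.8 [448.49751947 319.44086662] [398.67127501 260.59784672]
2.85 [455.59887425 316.373257  ] [402.69160397 258.91629424]
```

Before releasing I'll refine the spout direction from the unobstructed first top view, using the lip axis and the square foot.

Run:
```python
from h import *
t=cv2.imread("pics/top0.png")[:,:,::-1].astype(int)
f=lambda x,y,s=7,ox=335,oy=175:[(x+.5)/s-.5+ox,(y+.5)/s-.5+oy]
# wood mask
R,G,B=t[...,0],t[...,1],t[...,2]
m=((R>1.45*B)&(R<1.9*G)&(R>60)).astype(np.uint8);k=np.zeros_like(m);k[175:235,335:395]=1;m*=k
n,l,s,c=cv2.connectedComponentsWithStats(m);print(s[1:],c[1:])
i=1+np.argmax(s[1:,4]);p=np.argwhere(m>0)[:,::-1].astype(np.float32)
print(cv2.minAreaRect(p))
# foot corners picked from crop
C=plane("top",[f(118,45),f(22,248),f(238,350)],.012)[:,:2]
for a,b in((0,1),(1,2)):
    v=C[b]-C[a];print(np.hypot(*v),np.arctan2(v[1],v[0])%(np.pi/2)+np.pi/2)
# lip edges in crop: left (138,258)-(122,303); right (186,280)-(162,322)
print(cv2.imwrite("pics/c4.png",np.hstack([crop("",np.uint8(np.clip(t*1.3,0,255)),345,203,26,22,22)])))
```

```text
[[339 182  19  36 214]
 [354 187   7   5   7]
 [363 186   4   1   4]
 [369 187   1   1   1]
 [371 188   1   1   1]
 [373 189   3   3   3]
 [353 193   1   1   1]
 [376 193   2   3   3]
 [352 195   1   2   2]
 [378 197   1   6   6]
 [353 199   3   3   7]
 [352 203   1   2   2]
 [368 205   8   8  18]
 [377 204   1   1   1]
 [353 206   2   2   2]
 [357 207   6   6  16]
 [376 206   1   1   1]
 [365 213   1   1   1]
 [360 215  12  10  73]] [[346.48130841 201.95327103]
 [357.         188.57142857]
 [364.5        186.        ]
 [369.         187.        ]
 [371.         188.        ]
 [374.         190.        ]
 [353.         193.        ]
 [376.66666667 194.        ]
 [352.         195.5       ]
 [378.         199.5       ]
 [354.28571429 200.        ]
 [352.         203.5       ]
 [370.16666667 207.88888889]
 [377.         204.        ]
 [353.5        206.5       ]
 [359.875      209.5       ]
 [376.         206.        ]
 [365.         213.        ]
 [365.84931507 219.76712329]]
((359.77069091796875, 202.16342163085938), (33.524654388427734, 35.270729064941406), 24.775142669677734)
0.08726523456452269 2.716510918625646
0.09158609207749398 2.7199137955779906
True
```

View pics/c4.png

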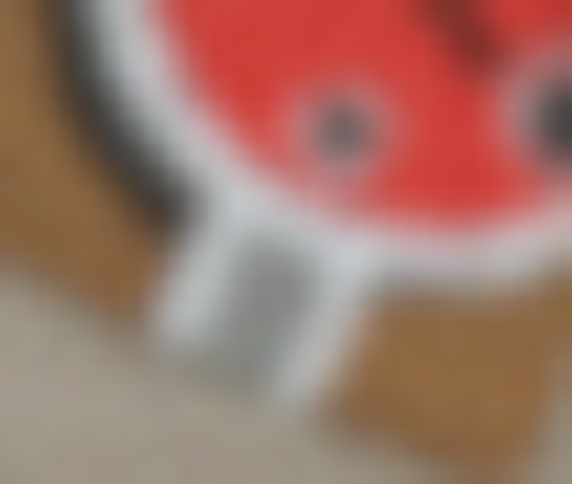

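The foot gives a spout direction of 2.72, the lip 2.68–2.70, and the opening sits at 2.705, so they agree within about 0.02 rad. I'll take up the residual side force, open and rise.

Emit:
apply_moves(
  offset=[
    [0,0.0007,0],
    [0,0,0],
    [0,0,0],
    [0,0,0],
    [0,0,0],
    [0,0,0],
    [0,0,0],
    [0,0,0],
  ],
  twist=[
    [0,0,0],
    [0,0,0],
    [0,0,0],
    [0,0,0],
    [0,0,0],
    [0,0,0],
    [0,0,0],
    [0,0,0],
  ],
  fingers=[1,1,0.8,0.7,0.5,0.3,0.1,0],
)

```text
clock: 5.3
position: [0.4716, -0.1204, 0.1931]
eef_rot: [0.69, -0.153, 0.154, -0.69]
force: [-0.1, -0.2, 0.0]
finger_gap: 0.852
```

Emit:
apply_moves(
  offset=[
    [0,0,0.01],
    [0,0,0.02],
    [0,0,0.025],
    [0,0,0.025],
    [0,0,0.03],
    [-0.01,-0.025,0],
    [-0.01,-0.025,0],
    [-0.01,-0.025,0],
    [-0.01,-0.025,0],
    [-0.01,-0.025,0],
  ],
  twist=[
    [0,0,0],
    [0,0,0],
    [0,0,0],
    [0,0,0],
    [0,0,0],
    [0,0,0],
    [0,0,0],
    [0,0,0],
    [0,0,0],
    [0,0,0],
  ],
  fingers=[0,0,0,0,0,0,0,0,0,0],
)

```text
clock: 6.13
position: [0.4209, -0.2463, 0.3031]
eef_rot: [0.69, -0.153, 0.153, -0.69]
force: [0.9, -1.1, 0.3]
finger_gap: 1.0
```

Emit:
apply_moves(
  offset=[
    [-0.01,-0.025,0],
    [-0.01,-0.025,0],
    [-0.01,-0.025,0],
    [-0.01,-0.025,0],
    [-0.01,-0.025,0],
    [0,0,0],
  ],
  twist=[
    [0,0,0],
    [0,0,0],
    [0,0,0],
    [0,0,0],
    [0,0,0],
    [0,0,0],
  ],
  fingers=[0,0,0,0,0,0],
)

```text
clock: 6.63
position: [0.3698, -0.3734, 0.3026]
eef_rot: [0.69, -0.155, 0.154, -0.69]
force: [-0.1, -0.1, -0.4]
finger_gap: 0.999
```

Run:
```python
from h import *
a=capture("top");b=capture("scene");cv2.imwrite("pics/top5.png",a[:,:,::-1])
cv2.imwrite("pics/c5.png",np.hstack([crop("",a,335,175,60,60,6.667),crop("",b,320,165,60,60,6.667)]))
s0=cv2.imread("pics/scene0.png")[:,:,::-1].astype(int)
print(observe()["clock"],"blue diff",abs(s0-b)[235:290,205:275].mean(), "static ref",abs(s0-b)[300:340,130:200].mean())
```

```text
6.7333 blue diff 4.972207792207792 static ref 4.592619047619047
```

View pics/c5.png

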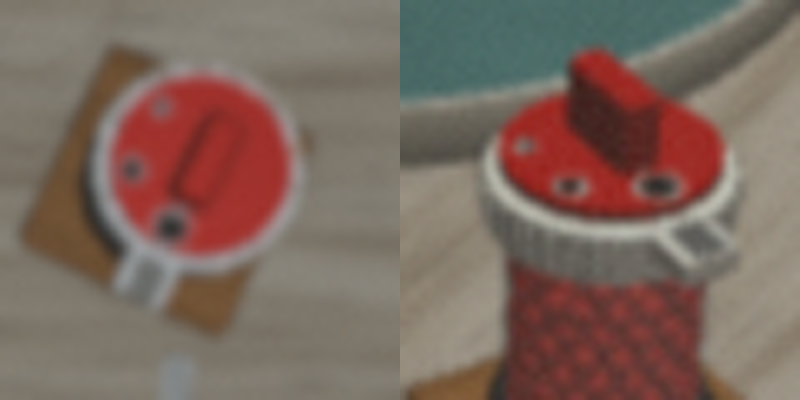

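The arm is clear. In the top crop the largest opening is at (171,227), in line with the spout at (145,280). One last numeric check.

Run:
```python
from h import *
from scipy.optimize import least_squares
f=lambda x,y,ox,oy,s=6.667:[(x+.5)/s-.5+ox,(y+.5)/s-.5+oy]
g=lambda x,y:f(x,y,335,175,7)
H1=plane("top",[f(171,227,335,175),f(132,170,335,175),f(161,107,335,175)],.1125)[:,:2]
H0=plane("top",[g(252,232),g(178,237),g(140,177)],.1125)[:,:2]
H=np.r_[H0,H1];q=least_squares(lambda q:np.hypot(*(H-q).T)-.0255,[.471,-.12]);print(q.x,q.fun);q=q.x
A=lambda P:np.arctan2(P[...,1]-q[1],P[...,0]-q[0])%6.283
S=plane("top",[f(147,277,335,175),g(152,288)],.106)[:,:2]
# lip corners from pics/c4 (22x at 345,203): root L/R, tip L/R
h=lambda x,y:f(x,y,345,203,22)
K=plane("top",[h(200,215),h(385,275),h(150,340),h(300,405)],.106)[:,:2]
print(A(H1),A(H1)+[0,1.05,2.1],A(S),A((K[:2].mean(0))),A(K[2:].mean(0)),np.hypot(*(K-q).T))
H2=plane("scene",[f(658,186,320-60,165),f(571,186,260,165),f(525,146,260,165)],.1125)[:,:2];q=np.array([.47126,-.1209])
print(A(H2),np.hypot(*(H2-q).T))
```

```text
[ 0.47309749 -0.12091121] [-4.89917940e-04  1.13016301e-04 -4.60961637e-04  2.88093336e-04
  6.54109785e-05 -9.59970897e-05]
[2.70234687 1.68258971 0.63482828] [2.70234687 2.73258971 2.73482828] [2.71577357 2.68977509] 2.7181240078885542 2.7031285163832126 [0.04147842 0.03879037 0.05588514 0.05500827]
[2.69918141 1.66169998 0.6291709 ] [0.02532458 0.02563064 0.02557482]
```

Opening 2.70–2.72 rad, spout 2.69–2.72 rad: aligned within measurement error. Handing in.

```bash
python3 -c "
from plant import *
print(hand_in())"
```

```text
the job is handed in; nothing more can be done
None
```

I turned the red dial clockwise by about 1.06 rad, so its largest opening now stands at the white spout. Then I opened the fingers and moved the arm well clear, finishing at about 6.7 s.

- **Alignment:** with the gripper away, both cameras put the opening at 2.70–2.72 rad and the top view puts the spout at 2.69–2.72 rad. Any remaining error is about 0.02 rad, which is as fine as I could measure. Earlier spout readings ranged from 2.63 to 2.75 rad; the clear, close-up ones agree with the result.
- **Blue shaker:** I never went near it. Its picture matches the first one to within camera noise.
- **Forces:** the readings after each move stayed around 9 N or less.

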